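# Roll the loose price-rail trim home

## Task

The trim strip on the sloped front rail of the counter display has come loose. Take the hand roller out of its dock and roll it firmly along the strip, section after section from the left end to the right end, until all six sections sit fully home; press only with the roller, never with the gripper. Then put the roller back upright in its dock and leave the other things on the desk where they are.

Things in the scene. Friction and masses are not known exactly. Their poses are not given: they have to be found in the camera images.
- dock_seat (a point): Where the roller's origin is when it is docked and centred: 10 mm above the desk, in the middle of the dock.
- display: Fixed counter display, 226 mm wide and high: grey base, upright white peg-board panel (front at x = 0) and before it an aluminium rail sloping up away from the robot, holding the trim strip. Origin: foot of the panel front; x to the back, y left along the strip, z up. Slope 30 degrees: outward normal (-0.5, 0, 0.866). The panel blocks a gripper pointing straight down: tilt it 30 degrees.
- strip_left (a point): Middle of the face of the leftmost trim section as that face is when home; fixed to the display, same axes; 31 mm before the panel, 63 mm above the desk. Each grey section is 31 mm along the strip, 33 mm across the slope; faces stand 3 mm proud of the rail's lips when home, up to 8 mm when loose. The rail is 44 mm across, 210 mm long.
- strip_right (a point): The same point of the rightmost (sixth) section, 165 mm along the display's -y from strip_left; the other sections' middles lie between at 33 mm steps. Each slides into the rail along the slope's normal against about 7 N of steady friction, stops hard at home and stays where it is pushed.
- roller: Loose hand roller, 0.35 kg. Origin: lowest point of its wheel, middle; z up the handle, x along the axle. Free wheel 40 mm in diameter, 40 long, in a fork 53 mm wide; aluminium crossbar 80 (x) by 30 mm (y) at z = 44 to 52 mm; on it a black block handle 34 (x) by 26 mm (y), z = 52 to 104 mm: grip it across y with the fingertips just above the crossbar. It rolls along its y.
- dock: Fixed dark steel dock, base 100 x 90 mm. Origin: middle of its underside, z up. Two uprights (x = 31 to 43 mm on either side, 64 mm along y, tops at z = 54 mm) carry the roller's crossbar, laid along the dock's x, the wheel hanging between. Stops 10 mm high at the ends of the tops, 44 mm apart along y. Play +-4 mm in x, +-7 mm in y. The roller starts here; either way round will do.
- cap1 (a joint): How far trim section 1 (1 = leftmost, 6 = rightmost) is pushed in along the rail's normal, in m: 0 = fully proud, 0.005 = fully home (3.5 mm or more counts as home). All start at 0 to 1.2 mm.
- cap2 (a joint): How far trim section 2 (1 = leftmost, 6 = rightmost) is pushed in along the rail's normal, in m: 0 = fully proud, 0.005 = fully home (3.5 mm or more counts as home). All start at 0 to 1.2 mm.
- cap3 (a joint): How far trim section 3 (1 = leftmost, 6 = rightmost) is pushed in along the rail's normal, in m: 0 = fully proud, 0.005 = fully home (3.5 mm or more counts as home). All start at 0 to 1.2 mm.
- cap4 (a joint): How far trim section 4 (1 = leftmost, 6 = rightmost) is pushed in along the rail's normal, in m: 0 = fully proud, 0.005 = fully home (3.5 mm or more counts as home). All start at 0 to 1.2 mm.
- cap5 (a joint): How far trim section 5 (1 = leftmost, 6 = rightmost) is pushed in along the rail's normal, in m: 0 = fully proud, 0.005 = fully home (3.5 mm or more counts as home). All start at 0 to 1.2 mm.
- cap6 (a joint): How far trim section 6 (1 = leftmost, 6 = rightmost) is pushed in along the rail's normal, in m: 0 = fully proud, 0.005 = fully home (3.5 mm or more counts as home). All start at 0 to 1.2 mm.
- stapler: Red and black stapler, 34 x 130 x 48 mm, loose on the desk, to be left alone. Origin: middle of its underside.
- tape_roll: Roll of tape lying flat, 68 mm across, 24 mm high, loose on the desk, to be left alone. Origin: middle of its underside.
- calculator: Desk calculator, 148 x 104 x 26 mm, loose on the desk, to be left alone. Origin: middle of its underside.
- receipt_roll: White paper roll standing on end, 57 mm across, 57 mm high, loose on the desk, to be left alone. Origin: middle of its underside.

How it is judged (in metres and radians):
On the way, in this order (a step that is already met when the one before it is completed fails the run):
1. the roller is lifted out of its dock (z of roller in the frame of dock_seat above 0.04 m), for 0.1 s.
2. the left end section is home while the right end section is still loose (value of joint cap1 above 0.0035 m and not (value of joint cap6 above 0.0035 m)).
3. all six sections are home (value of joint each of cap1, cap2, cap3, cap4, cap5, cap6 above 0.0035 m), for 0.1 s.
At the end, for the whole second after the job is handed in: All six sections are pushed in at least 3.5 of their 5 mm; the roller is at rest in its dock, upright within 6 degrees, its crossbar on the uprights (within 4 mm in height, 12 mm sideways of centred); stapler, calculator, tape roll and receipt roll are within 30 mm of where they were (all of step 3 and horizontal distance between roller and dock_seat below 0.012 m and z of roller in the frame of dock_seat between -0.004 and 0.004 m and angle between roller's own z axis and vertical below 0.1 rad and linear speed of roller below 0.02 m/s and distance of each of stapler, tape_roll, calculator, receipt_roll from where it was at the start of the episode below 0.03 m); the robot touches nothing.
It fails at once if a section is pushed home while its left neighbour is still loose ((value of joint cap2 above 0.0035 m and value of joint cap1 below 0.0025 m) or (value of joint cap3 above 0.0035 m and value of joint cap2 below 0.0025 m) or (value of joint cap4 above 0.0035 m and value of joint cap3 below 0.0025 m) or (value of joint cap5 above 0.0035 m and value of joint cap4 below 0.0025 m) or (value of joint cap6 above 0.0035 m and value of joint cap5 below 0.0025 m)).
It fails at once if the gripper presses on the display or its strip (contact force between any of the fingers, the arm and display above 4 N).
It fails at once if a bystander is knocked away (distance of any of stapler, tape_roll, calculator, receipt_roll from where it was at the start of the episode above 0.03 m).
It also fails if it takes over 53 s, if anything falls off the work surface, if the arm or the gripper's body presses on something with over 40 N, if the wrist force passes 120 N, or if a joint passes its speed limit or range.

## Robot

A 6-joint arm with a two-finger parallel gripper is mounted at the origin on a cart in front of the work surface, level with it; the furniture and walls round the work are solid. World frame = base frame: x ahead of the robot, y to its left, z up, the work surface at z = 0. Lengths are in mm, angles in rad, forces in N, time in s.
With the tool pointing down it reaches from about 325 to 775 mm from the base axis. Payload 9.3 kg.
Tool frame: the origin (TCP) lies at the very end of the fingers, on their centre line; the grasp point (between the pads) lies grip_point_offset behind it (grip_point_offset is the distance from the TCP to the grasp point, in mm); z points along the fingers, y is the line along which they close (so a half turn about z gives the same grasp; the last joint's range is limited). The gripper opens to 85 mm and grips with 20 to 120 N. Pads are 22 mm wide; open, the fingers measure 114 mm over their backs; the gripper's body (76 mm by 85 mm) begins 54 mm behind the grasp point. The pads swing forward as they close: fully open they stand 13 mm farther back than shut.
Start: joints at [0.961, 0.259, 0.021, 1.334, 0, 1.418], TCP at [242.594, 493.604, 231.279] pointing down, gripper open.
Joint ranges: [-3.04, 3.04], [-0.91, 1.82], [-1.04, 1.36], [-1.92, 1.95], [-1.52, 1.45], [-3.14, 3.14]. Speed limits (rad/s): [2.22, 2.22, 2.79, 3.14, 3.14, 3.14].

## Interface

Orientations are given as a unit quaternion [x, y, z, w].
In Python, from bench import * gives the robot as it stands.
- The arm moves only by the tool jog_arm, never from a script. Its argument "steps" is one flat list of numbers, 5 for each row, row after row: the shift along the world's x, y, z in mm, then the turn about the world's z in degrees, then the opening in per cent of the stroke, from 0 (shut) to 100 (fully open). In form: [dx, dy, dz, twist, fingers, dx, dy, dz, twist, fingers, ...]. A call has 1 to 8 rows; each row is the pose to reach, as a shift and turn from the pose commanded when the call began; what a row does not reach only later rows make up. A row lasts 1/10 s, in which the tool goes at most 50 mm and 8.59 degrees, less where a joint would pass 70% of its speed; a pose out of reach is approached as far as the arm can. A call with a gripper value outside its range is refused whole. The fingers move at their own pace and stop on an object; the grip force is fixed at half the most. Time passes only in rows, so rows that repeat a pose let the fingers close. It gives the time, the measured TCP pose, the force, the opening and the grip force at its end, in the units of the state.
- read_state(): the state, without advancing time (a new reading comes with each control period).
- snapshot(name): name is "scene" or "side" or "wrist"; returns a dict with "color" (480x640x3 uint8, red, green, blue), "camera_matrix" (3x3 intrinsics, pixels), "world_from_camera" (4x4, takes a point from camera to world coordinates). Camera axes: x right, y down, z forward; pixel columns grow to the right and rows downward; lengths in mm; the calibration is good to about 2 mm. A picture is of the moment at which its call begins. There is no depth.
- sign_off(): hands the job in; it is judged then, once.
The state is a dict: "t": time; "joint_pos": joint angles; "qvel": joint speeds; "tau": joint torques, N m; "tool_pos": TCP position; "tcp_rot": TCP orientation; "wrist_force": force on the tool from outside, world axes, zero at the start; "wrist_torque": the same for the moment, N m; "finger_gap": finger opening in mm; "grasp_force": force on a finger pad.
Only numpy, scipy, OpenCV 4.12 (cv2) and the standard library are available. Lean on these libraries where they do the work, as an engineer would, in place of code of your own. Each camera call takes 0.05 s, during which the arm holds its last target. There are 200 camera calls.

## Working session

There is one attempt and no reset: what is moved stays moved. The work goes in short steps, Python scripts to look and compute and a tool call to move; the robot and the scene stay as the last step left them, time stands still between calls to the robot, and variables do not carry over. Pictures are saved under pics/ and viewed, at most 11 in all, crops included, and the job is handed in when it is done.

Besides the shell and the picture viewer there is one more tool, called after "Request:" by a JSON object that holds its "method" and its "body", one argument or row to a line. jog_arm: Moves the arm, as the interface text tells. Its arguments: {"type":"object","properties":{"steps":{"type":"array","items":{"type":"number"}}},"required":["steps"]}

```bash
mkdir -p pics; ls; python3 - <<'E'
from bench import *
import cv2,numpy as np
s=read_state();print(s)
a=snapshot("scene");b=snapshot("side")
for n,x in(("scene",a),("side",b)):
    cv2.imwrite(f"pics/{n}0.png",x["color"][:,:,::-1]);print(n,x["camera_matrix"],np.round(x["world_from_camera"],3).tolist())
E
```

```text
pics
{'t': 0.0, 'joint_pos': array([ 9.61383224e-01,  2.59201141e-01,  2.07698901e-02,  1.33368822e+00,
       -4.03117636e-05,  1.41822068e+00]), 'qvel': array([ 0.0008834 ,  0.00055614,  0.00044486, -0.00077061,  0.00029064,
        0.00105646]), 'tau': array([-1.19023342e-03, -5.55644524e+01,  3.44531965e+01,  1.38928797e-02,
       -2.59581757e-04,  7.27516181e-06]), 'tool_pos': array([242.4565647 , 493.37071798, 230.66449915]), 'tcp_rot': array([ 2.26437545e-01,  9.74025462e-01, -6.21627826e-04, -2.27290304e-04]), 'wrist_force': array([-0.12424608, -0.52023715,  0.02681887]), 'wrist_torque': array([ 0.00437744, -0.01191195,  0.02628427]), 'grasp_force': 0.0, 'finger_gap': 85.35322450475269}
scene [[506.60922634   0.         320.2165962 ]
 [  0.         506.60922634 235.11187392]
 [  0.           0.           1.        ]] [[0.63, -0.32, 0.708, -249.125], [-0.777, -0.266, 0.571, -639.295], [0.005, -0.909, -0.416, 481.533], [0.0, 0.0, 0.0, 1.0]]
side [[558.97935658   0.         313.98429666]
 [  0.         558.97935658 243.45640599]
 [  0.           0.           1.        ]] [[0.89, -0.188, 0.416, -43.399], [-0.456, -0.337, 0.824, -1095.08], [-0.014, -0.923, -0.385, 561.422], [0.0, 0.0, 0.0, 1.0]]
```

View pics/scene0.png

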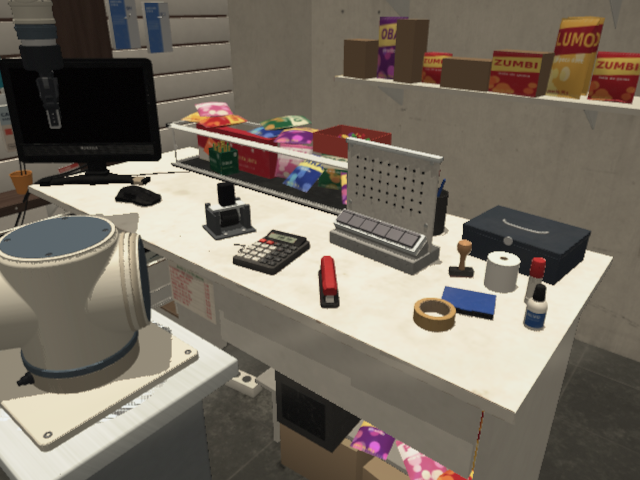

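View pics/side0.png

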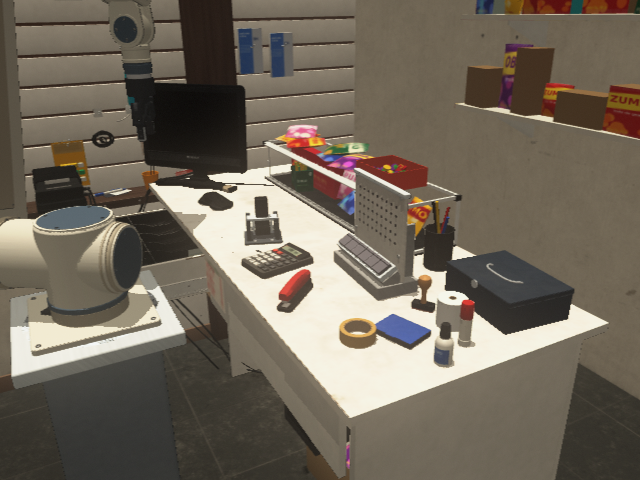

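The scene view shows the docked roller near (228,215), the display near (385,225), the calculator at (272,250), the stapler at (328,282) and the tape at (435,313). In the side view the dock is near (263,228) and the display near (372,240). Next I'll zoom in to pick corners.

```bash
python3 - <<'E'
import cv2,numpy as np
def crop(n,x,y,w,h,k):
    im=cv2.imread(f"pics/{n}0.png")[y:y+h,x:x+w];im=cv2.resize(im,None,fx=k,fy=k,interpolation=cv2.INTER_CUBIC);
    return cv2.convertScaleAbs(im,alpha=1.3,beta=25)
# 400x300 each
A=np.vstack([np.hstack([crop("scene",188,172,80,72,5)[:300,:400],crop("side",222,186,80,60,5)]),
 np.hstack([crop("scene",320,130,133,150,3)[:, :400][:300] if 0 else cv2.resize(crop("scene",320,180,133,100,3),(400,300)),cv2.resize(crop("side",320,210,133,100,3),(400,300))])])
cv2.imwrite("pics/z1.png",A)
E
```

```text
(no output)
```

View pics/z1.png

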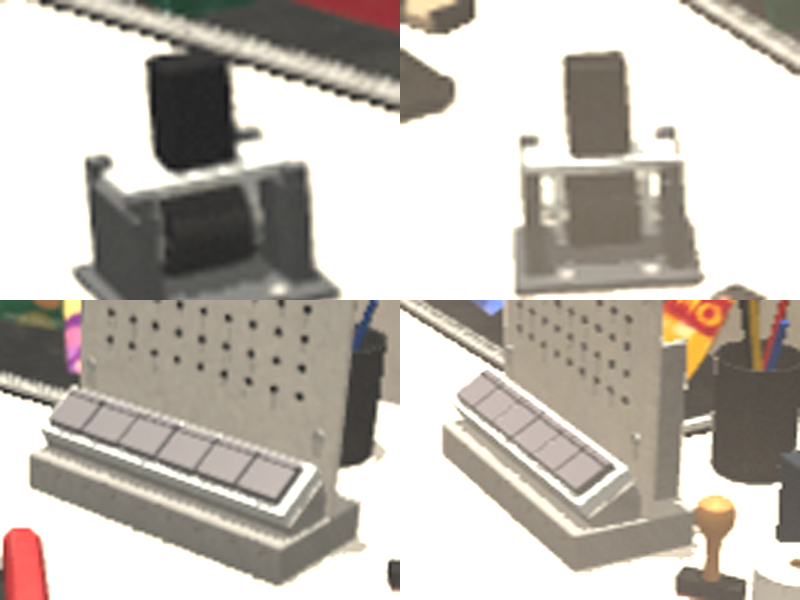

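The crops show the handle centred at scene (226,194) and side (262,207). The strip ends are at about scene (341,216) and (417,241), side (343,239) and (387,269). The base's front bottom edges are also visible. I'll triangulate these now.

```bash
cat > h.py <<'E'
import numpy as np
def ray(c,uv):
    K=c["camera_matrix"];T=c["world_from_camera"]
    d=T[:3,:3]@np.linalg.solve(K,[uv[0],uv[1],1.]);return T[:3,3],d/np.linalg.norm(d)
def plane(c,uv,z):
    o,d=ray(c,uv);return o+d*(z-o[2])/d[2]
def tri(rs):
    A=sum(np.eye(3)-np.outer(d,d) for o,d in rs);b=sum((np.eye(3)-np.outer(d,d))@o for o,d in rs)
    p=np.linalg.solve(A,b);return p,max(np.linalg.norm(np.cross(p-o,d)) for o,d in rs)
E
python3 - <<'E'
from bench import *
from h import *
np.set_printoptions(precision=1,suppress=True)
S=snapshot("scene");D=snapshot("side")
k=400/133
tl=lambda x,y:(188+x/5,172+y/5); tr=lambda x,y:(222+(x-400)/5,186+y/5)
bl=lambda x,y:(320+x/k,180+(y-300)/k); br=lambda x,y:(320+(x-400)/k,210+(y-300)/k)
def t(n,a,b,z=None):
    print(n,*tri([ray(S,a),ray(D,b)]), *( [plane(S,a,z),plane(D,b,z)] if z is not None else []))
t("handle",tl(191,112),tr(598,105),88)
t("LB",bl(52,424),br(458,403));t("LT",bl(72,390),br(483,372));t("RB",bl(280,500),br(588,492));t("RT",bl(303,465),br(614,465))
t("L",bl(62,407),br(470.5,387.5),67);t("R",bl(291.5,482.5),br(601,478.5),67)
t("baseL",bl(32,487),br(445,455),0);t("baseC",bl(280,583),br(577,570),0)
print("bar scene",plane(S,tl(130,197),54),plane(S,tl(300,163),54))
print("bar side",plane(D,tr(525,168),54),plane(D,tr(682,160),54))
print("base side",plane(D,tr(515,290),0),plane(D,tr(703,283),0))
E
```

```text
handle [463.2 211.8  84.6] 0.4391676094386787 [456.3 203.5  88. ] [460.1 203.7  88. ]
LB [558.7 -34.7  51.6] 1.7267216193679915
LT [580.4 -35.8  72.7] 0.5869768152661623
RB [ 555.6 -222.4   52.1] 0.1489292202358332
RT [ 572.7 -227.8   71.8] 0.5417205963039621
L [569.6 -35.2  62.1] 1.1406413302439868 [562.3 -40.5  67. ] [562.  -48.2  67. ]
R [ 564.2 -225.    62. ] 0.18296188331251156 [ 554.8 -229.8   67. ] [ 557.8 -234.1   67. ]
baseL [554.9 -20.2   0.1] 0.2120877194209097 [555.4 -19.8   0. ] [554.7 -20.5   0. ]
baseC [ 539.3 -236.2    2.3] 0.2532626162947101 [ 543.5 -234.     0. ] [ 541.4 -233.2    0. ]
bar scene [425.  212.6  54. ] [503.3 184.8  54. ]
bar side [423.8 220.8  54. ] [501.1 191.3  54. ]
base side [402.8 189.4   0. ] [492.8 150.2   0. ]
```

Request:
{"method": "jog_arm", "body": {
  "steps": [45,-60,0,5,100,80,-105,0,5,100,115,-150,0,5,100,150,-195,0,5,100,185,-245,0,5,100,215,-288,0,5,100,215,-288,0,5,100,215,-288,0,5,100]
}}

```text
t: 1.0
tool_pos: [460.0, 201.9, 230.9]
tcp_rot: [0.186, 0.983, -0.0, 0.0]
wrist_force: [0.1, 0.0, 0.1]
finger_gap: 85.3
grasp_force: 0.0
```

```bash
python3 - <<'E'
from bench import *
import cv2
w=snapshot("wrist");s=read_state();print(s["t"],s["tool_pos"],s["tcp_rot"])
cv2.imwrite("pics/w1.png",w["color"][:,:,::-1])
print(w["camera_matrix"][0],w["world_from_camera"].round(3).tolist())
E
```

```text
1.05 [459.57148345 202.59048332 230.86183767] [ 1.85932867e-01  9.82562382e-01 -3.63773033e-04 -4.48909345e-05]
[397.91949066   0.         319.04096571] [[0.365, 0.884, 0.292, 384.669], [0.931, -0.347, -0.114, 231.686], [0.0, 0.313, -0.95, 374.647], [0.0, 0.0, 0.0, 1.0]]
```

View pics/w1.png

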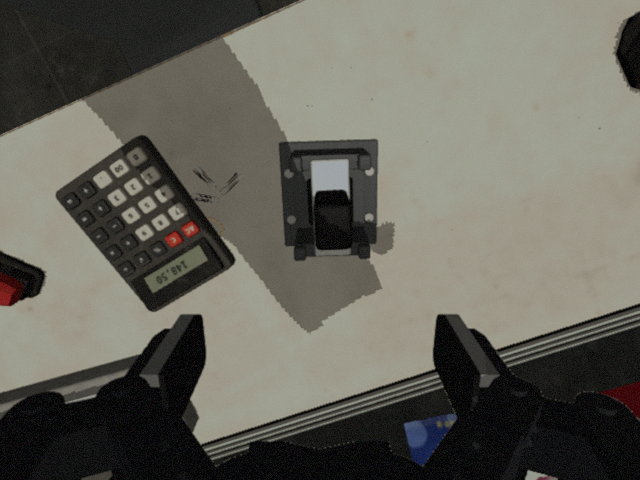

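The wrist view shows the docked roller almost in line with the fingers. The base's near corners are (279,141) and (378,139), the crossbar runs from v≈159 to 256 at u≈330, and the handle spans u 315–352 near v≈240.

```bash
python3 - <<'E'
from bench import *
from h import *
import cv2
np.set_printoptions(precision=1,suppress=True)
w=snapshot("wrist")
g=w["color"].max(2)[130:270,270:390]
cv2.imwrite("pics/w1c.png",cv2.resize(cv2.convertScaleAbs(g,alpha=2.0,beta=30),None,fx=5,fy=4.2 and 4.2857))
for n,a,b,z in(("bar ends",(330,159),(330,256),62),("base near",(279,141),(378,139),6),("handle w",(315,235),(352,235),114)):
    p,q=plane(w,a,z),plane(w,b,z);print(n,p,q,(p+q)/2,np.linalg.norm(p-q),np.degrees(np.arctan2(*(q-p)[1::-1])))
E
```

```text
bar ends [422.6 226.5  62. ] [497.6 197.8  62. ] [460.1 212.2  62. ] 80.38736548239045 -20.906417941171284
base near [397.6 188.4   6. ] [428.6 272.1   6. ] [413.1 230.2   6. ] 89.26485677756236 69.7261988389462
handle w [460.6 199.5 114. ] [469.9 223.2 114. ] [465.3 211.3 114. ] 25.43511876328265 68.59850605325592
```

View pics/w1c.png

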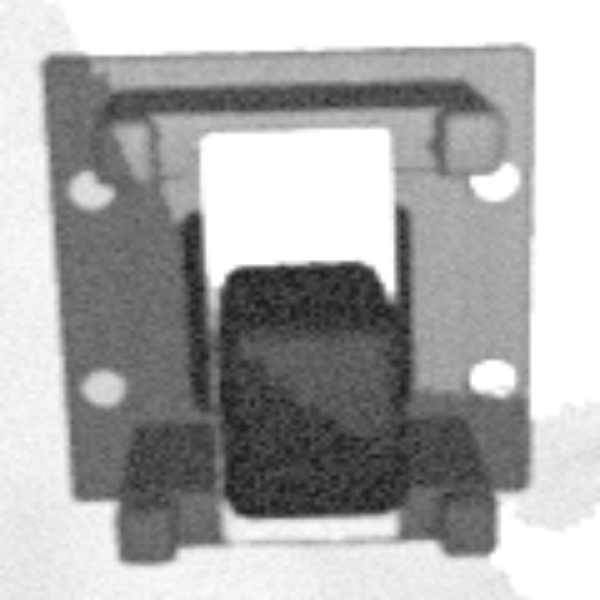

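The crop shows the crossbar ends at about (329,160) and (332,256), and the handle's top face centred at about (332.6,228.5).

```bash
python3 - <<'E'
from bench import *
from h import *
np.set_printoptions(precision=1,suppress=True)
w=snapshot("wrist")
p,q=plane(w,(329.3,160),62),plane(w,(332.3,256),62);print((p+q)/2,np.degrees(np.arctan2(*(q-p)[1::-1])),plane(w,(332.6,228.5),114))
R=w["world_from_camera"]
s=read_state();print(s["tool_pos"]);x,y=s["tcp_rot"][:2];print(np.degrees(np.arctan2(2*y*y-1,2*x*y)))
E
```

```text
[459.5 214.3  62. ] -19.071472441671226 [459.5 214.  114. ]
[457.6 205.3 231. ]
68.72710903039481
```

Request:
{"method": "jog_arm", "body": {
  "steps": [2,8,0,1,100,2,8,-45,1,100,2,8,-85,1,100,2,8,-125,1,100,2,8,-155,1,100,2,8,-164,1,100,2,8,-164,1,100,2,8,-164,1,100]
}}

```text
t: 1.95
tool_pos: [460.1, 214.7, 68.6]
tcp_rot: [0.174, 0.985, 0.0, 0.001]
wrist_force: [0.4, -0.6, 0.8]
finger_gap: 85.4
grasp_force: 0.0
```

Request:
{"method": "jog_arm", "body": {
  "steps": [0,0,0,0,0,0,0,0,0,0,0,0,0,0,0,0,0,0,0,0,0,0,0,0,0,0,0,0,0,0,0,0,0,0,0,0,0,0,0,0]
}}

```text
t: 2.75
tool_pos: [459.8, 213.5, 67.8]
tcp_rot: [0.175, 0.985, 0.0, 0.0]
wrist_force: [-2.3, -1.3, 6.2]
finger_gap: 25.5
grasp_force: 58.6
```

Request:
{"method": "jog_arm", "body": {
  "steps": [0,0,30,0,0,0,0,70,0,0,0,0,120,0,0,0,0,160,0,0,0,0,180,0,0,0,0,180,0,0,0,0,180,0,0,0,0,180,0,0]
}}

```text
t: 3.55
tool_pos: [458.9, 213.4, 245.3]
tcp_rot: [0.175, 0.985, -0.001, -0.001]
wrist_force: [0.1, -0.5, -3.6]
finger_gap: 24.9
grasp_force: 60.3
```

Request:
{"method": "jog_arm", "body": {
  "steps": [5,-40,0,5,0,8,-85,0,10,0,10,-130,0,14,0,10,-175,0,17,0,10,-220,0,17,0,10,-265,0,17,0,10,-310,0,17,0,10,-340,0,17,0]
}}

```text
t: 4.35
tool_pos: [468.8, -128.9, 245.5]
tcp_rot: [0.029, 1.0, 0.0, -0.001]
wrist_force: [0.3, 0.7, -2.9]
finger_gap: 25.5
grasp_force: 60.6
```

Request:
{"method": "jog_arm", "body": {
  "steps": [0,0,0,0,0,0,0,0,0,0,0,0,0,0,0]
}}

```text
t: 4.65
tool_pos: [469.2, -125.6, 246.4]
tcp_rot: [0.027, 1.0, 0.0, -0.001]
wrist_force: [0.3, 0.0, -4.6]
finger_gap: 25.3
grasp_force: 60.9
```

```bash
python3 - <<'E'
from bench import *
import cv2
w=snapshot("wrist");s=read_state();print(s["t"],s["tool_pos"],s["tcp_rot"],s["wrist_force"])
cv2.imwrite("pics/w2.png",w["color"][:,:,::-1])
E
```

```text
4.7 [ 469.37036414 -125.41172585  246.72080505] [ 2.71394765e-02  9.99631473e-01  3.23989846e-04 -5.12493676e-04] [-0.25850969  0.76015619 -3.23743854]
```

View pics/w2.png

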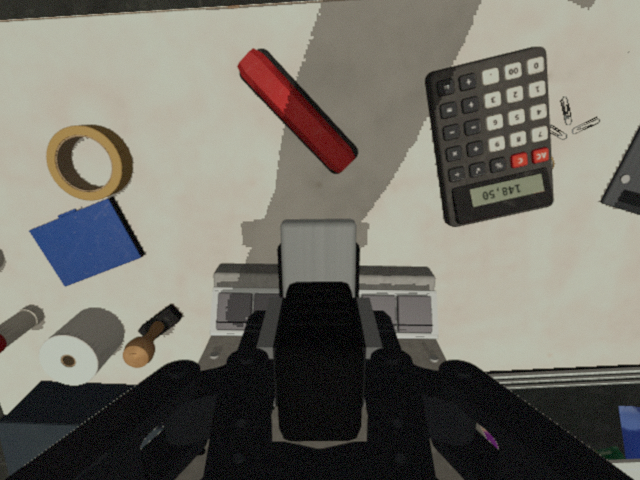

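The wrist view shows the strip faces at v≈293–331, with ends at u≈217 (right end) and u≈432 (left end). The roller hides the middle. I'll enlarge both ends.

```bash
python3 - <<'E'
import cv2,numpy as np
im=cv2.imread("pics/w2.png")
f=lambda x:cv2.convertScaleAbs(cv2.resize(im[255:345,x:x+80],None,fx=5,fy=5,interpolation=cv2.INTER_CUBIC),alpha=1.4,beta=10)
cv2.imwrite("pics/w2c.png",np.hstack([f(205),f(365)]))
E
```

```text
(no output)
```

View pics/w2c.png

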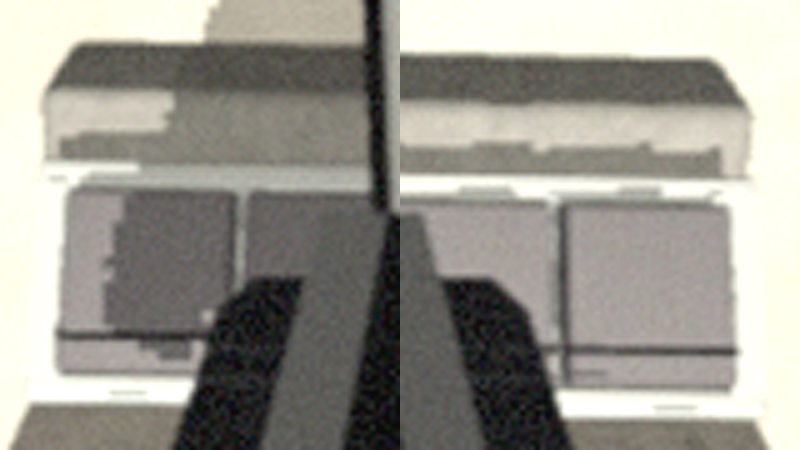

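Section 6's face centre is at about (234.8,311.2) and section 1's at about (415,314). I'll cast both onto z≈67.

```bash
python3 - <<'E'
from bench import *
from h import *
np.set_printoptions(precision=1,suppress=True)
w=snapshot("wrist")
a=plane(w,(415,314),66.8);b=plane(w,(234.8,311.2),66.8);print(a,b,np.linalg.norm(a-b),np.degrees(np.arctan2(*(a-b)[1::-1])))
# base front-bottom corners z=0
p,q=plane(w,(365+312/5,255+60/5),0),plane(w,(205+80/5,255+42/5),0);print(p,q,np.degrees(np.arctan2(*(p-q)[1::-1])))
s=read_state();x,y=s["tcp_rot"][:2];print(s["tool_pos"],np.degrees(np.arctan2(2*y*y-1,2*x*y)))
print(w["world_from_camera"].round(3).tolist())
E
```

```text
[571.9 -42.5  66.8] [ 560.1 -206.4   66.8] 164.37514650995658 85.87252954443447
[554.4 -14.4   0. ] [ 538.5 -231.8    0. ] 85.8071892113493
[ 469.5 -125.3  247. ] 86.91169858184902
[[0.054, 0.949, 0.312, 388.784], [0.999, -0.052, -0.015, -120.853], [0.001, 0.312, -0.95, 390.567], [0.0, 0.0, 0.0, 1.0]]
```

Request:
{"method": "jog_arm", "body": {
  "steps": [10,40,-10,-1,0,25,75,-30,-1,0,45,86,-55,-1,0,57,86,-77,-1,0,57,86,-77,-1,0,57,86,-77,-1,0,57,86,-77,-1,0]
}}

```text
t: 5.45
tool_pos: [526.6, -40.3, 171.4]
tcp_rot: [0.036, 0.999, -0.0, 0.001]
wrist_force: [0.5, 0.4, -5.0]
finger_gap: 25.7
grasp_force: 60.9
```

```bash
python3 - <<'E'
from bench import *
import cv2,numpy as np
d=snapshot("side")["color"][:,:,::-1];s=read_state();print(s["t"],s["tool_pos"],s["tcp_rot"],s["wrist_force"])
c=snapshot("scene")["color"][:,:,::-1]
z=lambda i,x,y:cv2.resize(i[y:y+150,x:x+100],None,fx=4,fy=4,interpolation=cv2.INTER_CUBIC)
cv2.imwrite("pics/s2.png",np.hstack([z(c,310,120),z(d,310,145)]))
E
```

```text
5.5 [526.63342729 -40.47164125 171.58363746] [ 3.64122061e-02  9.99336453e-01 -1.98787557e-04  8.74855760e-04] [ 0.9063277  -0.47778142 -3.06235169]
```

View pics/s2.png

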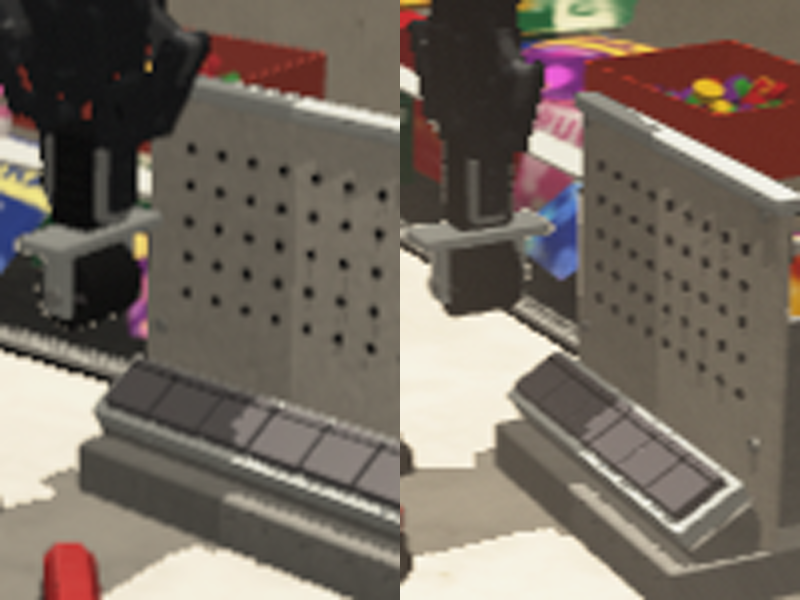

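The picture shows the roller upright in the grip, in front of and above section 1, clear of the panel. The fork legs end above the wheel bottom.

Request:
{"method": "jog_arm", "body": {
  "steps": [14,0,-36,0,0,18,0,-42,0,0,20,0,-45,0,0,20,0,-45,0,0]
}}

```text
t: 5.95
tool_pos: [546.7, -40.6, 125.9]
tcp_rot: [0.037, 0.999, -0.0, 0.0]
wrist_force: [0.7, -0.6, -3.0]
finger_gap: 25.5
grasp_force: 60.9
```

Request:
{"method": "jog_arm", "body": {
  "steps": [0.5,0,-1,0,0,1,0,-2,0,0,1.5,0,-3,0,0,1.5,0,-3,0,0]
}}

```text
t: 6.35
tool_pos: [548.3, -40.4, 122.7]
tcp_rot: [0.036, 0.999, -0.0, 0.0]
wrist_force: [-0.4, -0.7, -0.6]
finger_gap: 25.1
grasp_force: 61.3
```

Request:
{"method": "jog_arm", "body": {
  "steps": [0.5,0,-1,0,0,1,0,-2,0,0,1,0,-2,0,0]
}}

```text
t: 6.65
tool_pos: [549.3, -40.4, 120.6]
tcp_rot: [0.036, 0.999, -0.0, 0.0]
wrist_force: [-0.6, -0.2, 2.9]
finger_gap: 25.3
grasp_force: 61.9
```

Request:
{"method": "jog_arm", "body": {
  "steps": [0.5,0,-1,0,0,1,0,-2,0,0,1,0,-2,0,0]
}}

```text
t: 6.95
tool_pos: [550.4, -40.4, 118.5]
tcp_rot: [0.036, 0.999, -0.0, 0.0]
wrist_force: [-0.7, 0.4, 4.7]
finger_gap: 25.5
grasp_force: 62.5
```

Request:
{"method": "jog_arm", "body": {
  "steps": [0.5,0,-1,0,0,1,0,-2,0,0,1,0,-2,0,0]
}}

```text
t: 7.25
tool_pos: [550.9, -40.5, 117.8]
tcp_rot: [0.036, 0.999, -0.0, 0.001]
wrist_force: [-8.1, 0.3, 18.7]
finger_gap: 25.4
grasp_force: 64.3
```

Request:
{"method": "jog_arm", "body": {
  "steps": [0.5,0,-1,0,0,1,0,-2,0,0,1,0,-2,0,0]
}}

```text
t: 7.55
tool_pos: [551.4, -40.5, 117.3]
tcp_rot: [0.036, 0.999, -0.001, 0.001]
wrist_force: [-16.4, 1.6, 35.7]
finger_gap: 25.1
grasp_force: 66.3
```

Section 1 is home: the force ratio matches the slope's normal and the stop is hard. Now I roll on towards section 2 at a moderate press.

Request:
{"method": "jog_arm", "body": {
  "steps": [-0.5,0,1,0,0,-0.8,-4,1,0,0,-1.1,-8,1,0,0,-1.4,-12,1,0,0,-1.6,-15,1,0,0,-1.6,-15,1,0,0]
}}

```text
t: 8.15
tool_pos: [549.2, -54.9, 117.0]
tcp_rot: [0.036, 0.999, 0.0, -0.0]
wrist_force: [-13.6, 2.4, 24.8]
finger_gap: 25.5
grasp_force: 64.8
```

Request:
{"method": "jog_arm", "body": {
  "steps": [-0.2,-3,0,0,0,-0.5,-6,0,0,0,-0.7,-9,0,0,0,-0.9,-12,0,0,0,-1.1,-15,0,0,0,-1.3,-18,0,0,0,-1.3,-18,0,0,0]
}}

```text
t: 8.85
tool_pos: [546.9, -72.9, 116.5]
tcp_rot: [0.036, 0.999, 0.0, -0.002]
wrist_force: [-16.1, 2.8, 23.6]
finger_gap: 25.5
grasp_force: 64.7
```

Request:
{"method": "jog_arm", "body": {
  "steps": [0.3,-4,0,0,0,0,-8,0,0,0,-0.3,-12,0,0,0,-0.5,-15,0,0,0,-0.7,-18,0,0,0,-0.9,-21,0,0,0,-1.1,-24,0,0,0,-1.1,-24,0,0,0]
}}

```text
t: 9.65
tool_pos: [546.0, -97.1, 116.5]
tcp_rot: [0.036, 0.999, 0.0, -0.001]
wrist_force: [-15.2, 1.1, 22.1]
finger_gap: 25.4
grasp_force: 64.4
```

Request:
{"method": "jog_arm", "body": {
  "steps": [-0.2,-3,0,0,0,-0.5,-6,0,0,0,-0.7,-9,0,0,0,-0.9,-12,0,0,0,-1.1,-15,0,0,0,-1.3,-18,0,0,0,-1.5,-21,0,0,0,-1.5,-21,0,0,0]
}}

```text
t: 10.45
tool_pos: [545.0, -117.2, 116.9]
tcp_rot: [0.036, 0.999, 0.001, -0.001]
wrist_force: [-13.3, 6.3, 26.5]
finger_gap: 25.3
grasp_force: 64.9
```

Request:
{"method": "jog_arm", "body": {
  "steps": [-0.2,-3,0,0,0,-0.5,-6,0,0,0,-0.7,-9,0,0,0,-0.9,-12,0,0,0,-1.1,-15,0,0,0,-1.3,-18,0,0,0,-1.6,-22,0,0,0,-1.6,-22,0,0,0]
}}

```text
t: 11.25
tool_pos: [542.7, -140.1, 116.5]
tcp_rot: [0.036, 0.999, -0.0, -0.002]
wrist_force: [-14.9, 2.3, 23.9]
finger_gap: 25.3
grasp_force: 64.4
```

Request:
{"method": "jog_arm", "body": {
  "steps": [-0.2,-3,0,0,0,-0.5,-6,0,0,0,-0.7,-9,0,0,0,-0.9,-12,0,0,0,-1.1,-15,0,0,0,-1.3,-18,0,0,0,-1.6,-22,0,0,0,-1.6,-22,0,0,0]
}}

```text
t: 12.05
tool_pos: [541.4, -162.2, 116.6]
tcp_rot: [0.037, 0.999, -0.0, -0.001]
wrist_force: [-15.6, 1.9, 22.8]
finger_gap: 25.1
grasp_force: 64.4
```

Request:
{"method": "jog_arm", "body": {
  "steps": [-0.2,-3,0,0,0,-0.5,-6,0,0,0,-0.7,-9,0,0,0,-0.9,-12,0,0,0,-1.1,-15,0,0,0,-1.3,-18,0,0,0,-1.6,-22,0,0,0,-1.6,-22,0,0,0]
}}

```text
t: 12.85
tool_pos: [540.3, -183.3, 117.0]
tcp_rot: [0.036, 0.999, 0.001, -0.001]
wrist_force: [-13.7, 5.2, 25.8]
finger_gap: 25.3
grasp_force: 64.9
```

Request:
{"method": "jog_arm", "body": {
  "steps": [-0.2,-3,0,0,0,-0.5,-6,0,0,0,-0.7,-9,0,0,0,-0.9,-12,0,0,0,-1.1,-15,0,0,0,-1.3,-18,0,0,0,-1.6,-22,0,0,0,-1.6,-22,0,0,0]
}}

```text
t: 13.65
tool_pos: [538.0, -206.3, 116.5]
tcp_rot: [0.037, 0.999, -0.0, -0.002]
wrist_force: [-17.0, 2.1, 22.5]
finger_gap: 25.1
grasp_force: 64.4
```

Request:
{"method": "jog_arm", "body": {
  "steps": [0.5,-1,-1,0,0,0.5,-1,-1,0,0,-3,-1,8,0,0,-15,-1,28,0,0,-40,0,60,0,0,-80,30,100,0,0,-80,60,130,0,0,-80,80,130,0,0]
}}

```text
t: 14.45
tool_pos: [460.0, -125.6, 249.1]
tcp_rot: [0.037, 0.999, -0.001, 0.003]
wrist_force: [1.4, -0.1, -4.1]
finger_gap: 25.6
grasp_force: 61.2
```

Request:
{"method": "jog_arm", "body": {
  "steps": [0,0,0,0,0,0,0,0,0,0]
}}

```text
t: 14.65
tool_pos: [460.2, -126.1, 244.8]
tcp_rot: [0.036, 0.999, 0.0, -0.0]
wrist_force: [-0.1, -0.3, -4.0]
finger_gap: 25.3
grasp_force: 60.9
```

```bash
python3 - <<'E'
from bench import *
import cv2,numpy as np
S=snapshot("scene");D=snapshot("side");s=read_state();print(s["t"],s["tool_pos"],s["tcp_rot"],s["wrist_force"])
z=lambda i,x,y,w,h:cv2.resize(i["color"][y:y+h,x:x+w,::-1],(400,300),interpolation=cv2.INTER_CUBIC)
cv2.imwrite("pics/s3.png",np.vstack([np.hstack([z(S,320,195,128,96),z(D,325,220,120,90)]),np.hstack([z(S,260,80,160,120),z(D,260,100,160,120)])]))
E
```

```text
14.75 [ 460.17091028 -126.8126158   244.28700434] [ 3.64843949e-02  9.99333886e-01  2.47627895e-04 -7.81755736e-04] [ 0.00621558 -0.2735027  -3.84371984]
```

View pics/s3.png

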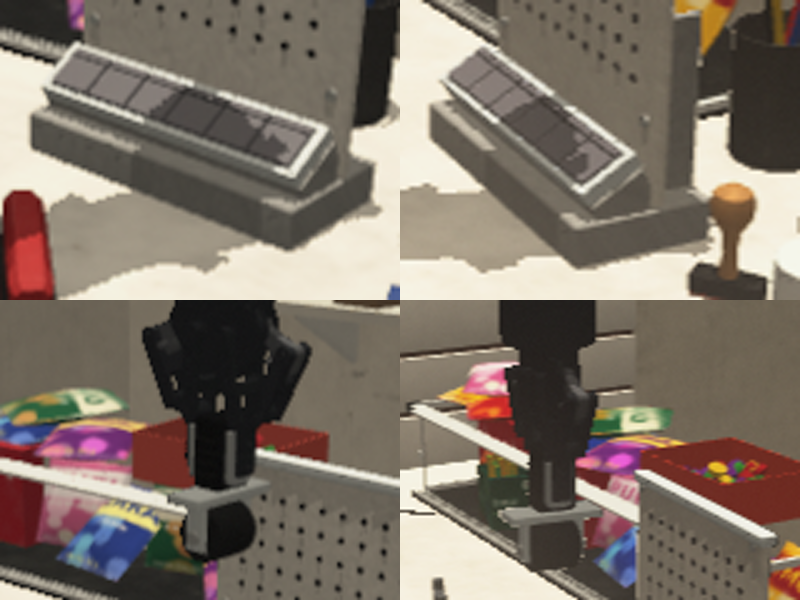

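The strip now sits evenly in the rail along its whole length, and the roller still looks upright in the grip. I'll compare the crossbar's position in the wrist view with the earlier picture to check for slip.

```bash
python3 - <<'E'
from bench import *
import cv2,numpy as np
a=cv2.imread("pics/w2.png");b=snapshot("wrist")["color"][:,:,::-1].copy();cv2.imwrite("pics/w3.png",b)
z=lambda i:cv2.resize(i[190:310,250:390],(400,343),interpolation=cv2.INTER_CUBIC)
cv2.imwrite("pics/w23.png",np.hstack([z(a),z(b)]))
E
```

```text
(no output)
```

View pics/w23.png

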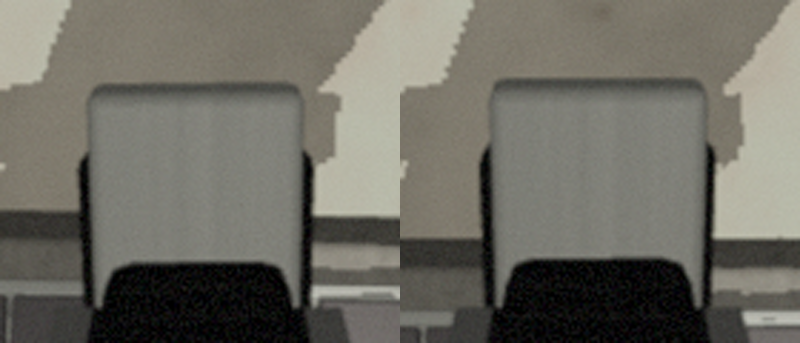

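The crossbar has shifted by about 1–1.5 px (about 1 mm) with no visible tilt, so there's negligible slip. Returning to the dock.

Request:
{"method": "jog_arm", "body": {
  "steps": [0,45,0,-5,0,0,90,0,-10,0,0,135,0,-16,0,0,180,0,-16,0,0,225,0,-16,0,0,270,0,-16,0,0,310,0,-16,0,0,340,0,-16,0]
}}

```text
t: 15.6
tool_pos: [460.3, 215.4, 244.4]
tcp_rot: [0.175, 0.985, -0.0, -0.001]
wrist_force: [0.7, -0.1, -3.2]
finger_gap: 25.3
grasp_force: 61.2
```

Request:
{"method": "jog_arm", "body": {
  "steps": [0,0,0,0,0,0,0,0,0,0,0,0,0,0,0,0,0,0,0,0]
}}

```text
t: 16.0
tool_pos: [460.5, 212.5, 245.1]
tcp_rot: [0.176, 0.984, -0.0, -0.0]
wrist_force: [1.2, 0.2, -3.8]
finger_gap: 25.4
grasp_force: 61.6
```

```bash
python3 - <<'E'
from bench import *
import numpy as np
for i in range(3):
    snapshot("wrist");s=read_state();x,y=s["tcp_rot"][:2];print(s["t"],s["tool_pos"],np.degrees(np.arctan2(2*y*y-1,2*x*y)),s["tcp_rot"])
E
```

```text
16.05 [460.45870759 212.58693568 245.22271065] 69.72930292732504 [ 1.75974077e-01  9.84394795e-01 -8.41659674e-05 -6.30695210e-05]
16.1 [460.44704408 212.68371633 245.30600946] 69.73761388904967 [ 1.75902684e-01  9.84407559e-01 -3.18281939e-05  4.53760854e-05]
16.15 [460.3896577  212.82670993 245.35066329] 69.74929185443521 [ 1.75802362e-01  9.84425480e-01 -2.74393655e-06  6.61741097e-05]
```

Request:
{"method": "jog_arm", "body": {
  "steps": [0,0.5,-40,0,0,0,0.5,-80,0,0,0,0.5,-110,0,0,0,0.5,-140,0,0,0,0.5,-150,0,0,0,0.5,-160,0,0,0,0.5,-168,0,0,0,0.5,-168,0,0]
}}

```text
t: 16.95
tool_pos: [460.3, 214.1, 77.2]
tcp_rot: [0.175, 0.985, -0.0, 0.0]
wrist_force: [-1.3, 1.0, -3.0]
finger_gap: 25.3
grasp_force: 61.4
```

Request:
{"method": "jog_arm", "body": {
  "steps": [0,0,-3,0,0,0,0,-6,0,0,0,0,-8,0,0,0,0,-8,0,0,0,0,-8,0,0]
}}

```text
t: 17.45
tool_pos: [460.3, 214.1, 69.4]
tcp_rot: [0.175, 0.985, 0.0, 0.0]
wrist_force: [0.0, -0.3, -3.5]
finger_gap: 25.2
grasp_force: 61.4
```

Request:
{"method": "jog_arm", "body": {
  "steps": [0,0,-1,0,0,0,0,-2,0,0,0,0,-2,0,0]
}}

```text
t: 17.75
tool_pos: [460.3, 214.2, 68.3]
tcp_rot: [0.175, 0.985, 0.0, 0.001]
wrist_force: [-4.2, -0.7, 7.0]
finger_gap: 25.2
grasp_force: 63.4
```

Contact comes at the expected height. Releasing.

Request:
{"method": "jog_arm", "body": {
  "steps": [0,0,0,0,40,0,0,0,0,60,0,0,0,0,100,0,0,0,0,100,0,0,0,0,100,0,0,0,0,100,0,0,0,0,100,0,0,0,0,100]
}}

```text
t: 18.55
tool_pos: [460.2, 214.1, 67.3]
tcp_rot: [0.175, 0.985, 0.0, -0.0]
wrist_force: [-0.4, 0.1, 0.0]
finger_gap: 85.6
grasp_force: 0.0
```

Request:
{"method": "jog_arm", "body": {
  "steps": [0,0,10,0,100,0,0,30,0,100,0,0,65,0,100,0,0,110,0,100,0,0,150,0,100,-2,-8,163,-1,100,-2,-8,163,-1,100,-2,-8,163,-1,100]
}}

```text
t: 19.35
tool_pos: [457.8, 205.9, 229.5]
tcp_rot: [0.184, 0.983, -0.0, -0.0]
wrist_force: [-0.0, 0.1, 0.2]
finger_gap: 85.5
grasp_force: 0.0
```

```bash
python3 - <<'E'
from bench import *
import cv2,numpy as np
w=snapshot("wrist")["color"][:,:,::-1];d=snapshot("side")["color"][:,:,::-1];c=snapshot("scene")["color"][:,:,::-1];s=read_state();print(s["t"],s["tool_pos"],s["wrist_force"],s["finger_gap"])
z=lambda i,x,y,W,H,k=1:cv2.convertScaleAbs(cv2.resize(i[y:y+H,x:x+W],(400,300),interpolation=cv2.INTER_CUBIC),alpha=1.6,beta=20)
o=cv2.imread("pics/side0.png")
cv2.imwrite("pics/fin.png",np.vstack([np.hstack([z(w,250,120,160,150),z(d,222,186,80,60)]),np.hstack([z(c,188,172,80,60),z(d,220,180,240,180)])]))
E
```

```text
19.5 [457.58942234 205.99631589 228.74710276] [-0.57733861  0.0126206   0.30570086] 85.34798906781347
```

View pics/fin.png

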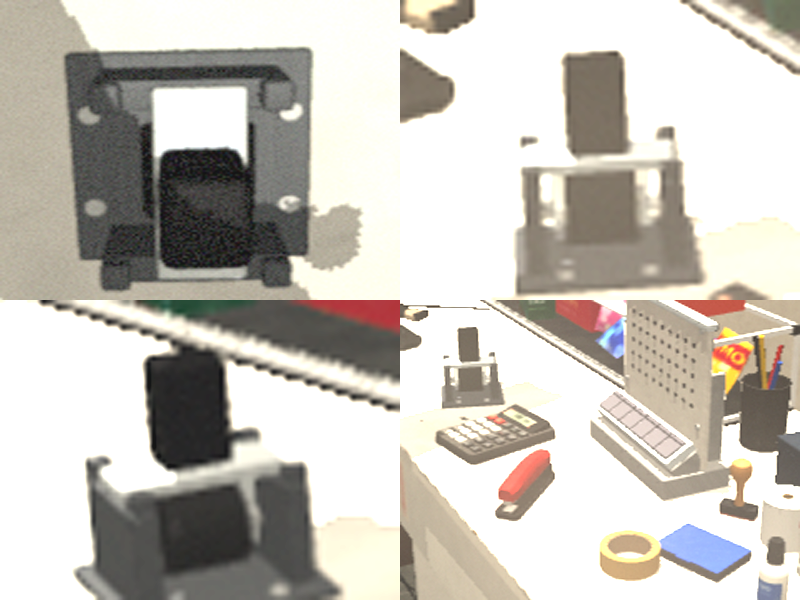

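The roller is seated in the dock just as at the start, the strip is even, and the bystanders haven't moved. Handing in.

```bash
python3 -c "
from bench import *
print(sign_off())"
```

```text
the job is handed in; nothing more can be done
None
```

I rolled all six trim sections from left to right, put the roller back upright in its dock and handed the job in at about 20 s; the hand-in returned no verdict, but forces and camera views indicate every section is home and nothing else moved.

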